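# Balance a damp shoe tree on the cap stand and start the dehumidifier

## Robot

A 6-joint arm with a two-finger parallel gripper is mounted at the origin on the work surface. World frame = base frame: x ahead of the robot, y to its left, z up, the work surface at z = 0. Lengths are in m, angles in degrees, forces in N, time in s.
With the tool pointing down it reaches from about 0.4 to 0.825 m from the base axis. Payload 7 kg.
Tool frame: the origin (TCP) lies at the centre of the arm's flange, where the gripper is bolted on; the fingertips stand 178 mm ahead of it and the grasp point (between the pads) lies 159 mm ahead of it (r.tips_ahead is the z of the fingertips in the tool frame, in m); z points along the fingers, y is the line along which they close (so a half turn about z gives the same grasp; the last joint's range is limited). The gripper opens to 88 mm and grips with 3 to 60 N. Pads are 19 mm wide; open, the fingers measure 130 mm over their backs; the gripper's body (78 mm by 193 mm) begins 47 mm behind the grasp point.
Start: joints at [81.308, 20.546, 0.682, 0, -70.136, -16.507], TCP at [0.287, 0.611, 0.405] pointing down, gripper open.
Joint ranges: [-176.03, 176.03], [-82.01, 121.73], [-58.28, 71.71], [-173.87, 95.51], [-174.79, -0.11], [-173.66, 173.66]. Speed limits (degrees/s): [136.94, 136.94, 172.46, 180, 180, 180].

## Interface

Orientations are given as [roll, pitch, yaw] about the fixed x, y, z axes, in that order (R = Rz(yaw) Ry(pitch) Rx(roll)).
In Python, from plant import r gives the robot as it stands. The module is installed in compiled form; this text tells all that it offers.
- The arm moves only by the shell command python3 -m pendant 'ROWS' [FORCE]. ROWS is JSON, a list that holds one entry, the list of rows, each a list of 7 numbers: the shift along the tool's x, y, z in m, then the turn, a rotation vector about the tool's x, y, z in degrees, then the gripper command: -1 is shut, 1 is fully open, values between are in proportion. A call has 1 to 5 rows; each row is the pose to reach, as a shift and turn from the pose commanded when the call began, along the tool's axes at that moment; what a row does not reach only later rows make up. A row lasts 1/10 s, in which the tool goes at most 50 mm and 8.59 degrees, less where a joint would pass 70% of its speed; a pose out of reach is approached as far as the arm can. A call with a gripper value outside its range is refused whole. The fingers move at their own pace and stop on an object; FORCE is the grip in N (left out, the last holds). Time passes only in rows, so rows that repeat a pose let the fingers close. It gives the time, the measured TCP pose, the force, the opening and the grip force at its end, in the units of the state.
- r.get_state(): the state, without advancing time (a new reading comes with each control period).
- r.capture(name): name is "side" or "top" or "wrist"; returns the picture (400x640x3 uint8, red, green, blue); there is no depth.
- r.camera_params(name): a dict with "fx", "fy", "cx", "cy" (pixels), "dist_coeffs" ([k1, k2, p1, p2, k3] as OpenCV has them; the pictures are not rectified), "R" (3x3) and "t" (3): a world point X has camera coordinates R X + t. Camera axes: x right, y down, z forward; pixel columns grow to the right and rows downward; lengths in m; the calibration is good to about 2 mm. A picture is of the moment at which its call begins: read the wrist's pose just before it. camera_params takes no time and is no camera call; for the wrist camera it gives the pose at the moment of the call.
- r.close_job(): hands the job in; it is judged then, once.
The state is a dict: "time_s": time; "joints": joint angles; "qd": joint speeds; "joint_torque": joint torques, N m; "tcp_pos": TCP position; "eef_rot": TCP orientation; "contact_force": force on the tool from outside, world axes, zero at the start; "moment": the same for the moment, N m; "gripper_width": finger opening in m; "gripper_force": force on a finger pad.
Only numpy, scipy, OpenCV 4.12 (cv2) and the standard library are available. Lean on these libraries where they do the work, as an engineer would, in place of code of your own. Each camera call takes 0.05 s, during which the arm holds its last target. There are 200 camera calls.

## Task

The wooden shoe tree lying on the sloping pegboard is damp: lift it off and balance it, sole down and about level, on top of the domed cap stand, setting it down gently so that it rests on the dome alone. Then, with the shoe tree standing free on the dome, press the dehumidifier's pedal right down to its stop and let it spring back up. The shoe tree must still be balanced and still at the end; leave the glasses case, the bottle and the key ring where they are.

Things in the scene. Friction and masses are not known exactly. Their poses are not given: they have to be found in the camera images.
- shoe_tree: Loose light-wood shoe tree, flat sole, 200 mm long, 0.28 kg, lying sole down across the slope. Origin: on the sole, under its centre of mass. +y to the toe, x across, +z from sole up. Toe block y=22..102 mm, 62 wide, 40 thick (rounded toe 32); waist y=-51..22, 30 wide, 30 thick, to grip; heel block y=-98..-51, 62 wide, 42 thick, with a brass knob on top 18 wide, 14 tall.
- waist (a point): Middle of the shoe tree's waist, 14 mm from the balance point towards the heel, 15 mm above the sole.
- pegboard: Fixed white panel 250 x 200 x 12 mm, face sloping 35 degrees from level: high edge (135 mm up) nearest the robot, low edge (20 mm up) away from it. Origin on the shelf under it; +x towards the high edge, y along it. Two 7 mm steel pegs, 40 long, square to the face, hold the shoe tree's lower side at y=62 and -78 mm; three 30 mm pegs stand near the high edge, y=112, 37, -88.
- cap_stand: Fixed wooden cap stand: a round base 136 mm across and 30 mm thick carrying a hemispherical dome of radius 60 mm, 90 mm tall in all. Origin at the centre of its underside.
- dome_top (a point): Topmost point of the cap stand's dome, 90 mm above the shelf.
- dehumidifier: Fixed white box dehumidifier, 110 x 120 mm, 170 mm tall, with a flat foot plate reaching out towards the robot that carries the pedal. Origin: on the shelf, under the pedal's pressing point; x points from the pedal to the box, whose front face stands 85 mm from the origin.
- pedal_pad (a point): Pressing point on the top surface of the pedal's rubber pad, 23 mm from its free end. The pedal is a flat aluminium plate 95 x 70 mm hinged at its end next to the box; its free end, towards the robot, stands up.
- pedal (a joint): Pedal angle in rad: 0 up at rest, 0.25 fully down at its stop (the pad goes down 18 mm). A spring of about 8 N at the pad pushes it up.
- glasses_case: Loose red plastic sunglasses case, 156 x 58 x 44 mm, lying on the shelf. Origin at the centre of its underside, long axis y.
- amber_bottle: Loose amber glass bottle, 64 mm across, 170 mm tall, standing. Origin at the centre of its underside.
- key_ring: Loose steel key ring, 72 mm across, 6 mm thick, with two flat keys. Origin at the ring's centre, underside.
Things that resemble listed ones, but are neither listed nor needed, are in the scene too. What is shaped like the shoe_tree but blue, purple or turquoise is not meant.

How it is judged (in metres and radians):
On the way, in this order (a step that is already met when the one before it is completed fails the run):
1. the shoe tree stands balanced on the dome, sole down, let go by the gripper (horizontal distance between shoe_tree and dome_top below 0.025 m and angle between shoe_tree's own z axis and vertical below 0.26 rad and contact force between shoe_tree and cap_stand above 0.5 N and contact force between shoe_tree and the fingers below 0.05 N and contact force between shoe_tree and dehumidifier below 0.05 N and contact force between shoe_tree and pegboard below 0.05 N), for 0.3 s.
2. the pedal is pressed to its stop while the shoe tree stays balanced (all of step 1 and value of joint pedal above 0.23 rad), for 0.05 s.
At the end, for the whole second after the job is handed in: Shoe tree sole down on the dome alone, let go: balance point within 25 mm of the dome top seen from above, tilt under 0.26 rad, at rest (under 0.03 m/s, 0.4 rad/s). Pedal pressed past 0.23 rad after the balancing and back up (under 0.05 rad) (all of step 1 and value of joint pedal below 0.05 rad and linear speed of shoe_tree below 0.03 m/s and angular speed of shoe_tree below 0.4 rad/s); the robot touches nothing.
It fails at once if the shoe tree was pressed very hard on the dome (over 80 N) (contact force between shoe_tree and cap_stand above 80 N).
It fails at once if the shoe tree was dropped (moving faster than 0.4 m/s, a fall of 8 mm, out of the fingers) (linear speed of shoe_tree above 0.4 m/s and contact force between shoe_tree and the fingers below 0.05 N).
It fails at once if glasses case moved more than 20 mm (distance of glasses_case from where it was at the start of the episode above 0.02 m).
It fails at once if bottle moved more than 20 mm (distance of amber_bottle from where it was at the start of the episode above 0.02 m).
It fails at once if key ring moved more than 20 mm (distance of key_ring from where it was at the start of the episode above 0.02 m).
It also fails if it takes over 64 s, if anything falls off the work surface, if the arm or the gripper's body presses on something with over 40 N, if the wrist force passes 120 N, or if a joint passes its speed limit or range.

## Working session

There is one attempt and no reset: what is moved stays moved. The work goes in short steps, Python scripts to look and compute and a shell command to move; the robot and the scene stay as the last step left them, time stands still between calls to the robot, and variables do not carry over. Pictures are saved under pics/ and viewed, at most 10 in all, crops included, and the job is handed in when it is done.

```bash
mkdir -p pics; cat > h.py <<'E'
import numpy as np,cv2
from plant import r
from scipy.spatial.transform import Rotation as Ro
def cap(n,f):
    p=r.camera_params(n); im=r.capture(n); cv2.imwrite('pics/'+f,im[:,:,::-1]); return im,p
def ray(p,uv):
    K=np.array([[p['fx'],0,p['cx']],[0,p['fy'],p['cy']],[0,0,1]])
    u=cv2.undistortPoints(np.array([[uv]],float),K,np.array(p['dist_coeffs'],float))[0,0]
    R=np.array(p['R']);t=np.array(p['t'])
    d=R.T@np.array([u[0],u[1],1]); return -R.T@t,d/np.linalg.norm(d)
def onz(p,uv,z):
    o,d=ray(p,uv); return o+d*(z-o[2])/d[2]
def proj(p,X):
    K=np.array([[p['fx'],0,p['cx']],[0,p['fy'],p['cy']],[0,0,1]])
    return cv2.projectPoints(np.array(X,float).reshape(-1,1,3),cv2.Rodrigues(np.array(p['R']))[0],np.array(p['t'],float),K,np.array(p['dist_coeffs'],float))[0][:,0]
def tri(p1,a,p2,b):
    o1,d1=ray(p1,a);o2,d2=ray(p2,b)
    s=np.linalg.lstsq(np.c_[d1,-d2],o2-o1,rcond=None)[0]
    A=o1+s[0]*d1;B=o2+s[1]*d2; return (A+B)/2,np.linalg.norm(A-B)
E
python3 - <<'E'
from h import *
import pickle
P={}
for n in('top','side','wrist'):
    im,p=cap(n,n+'0.png');print(n,-np.array(p['R']).T@p['t'],np.round(p['R'],2).tolist(),p['fx'])
print(r.get_state())
E
```

```text
top [ 0.37418816 -0.01236174  1.25256137] [[0.02, -1.0, -0.02], [-0.99, -0.02, -0.13], [0.13, 0.03, -0.99]] 447.62094684954366
side [ 0.07255178 -0.54359566  0.95786155] [[0.77, -0.64, 0.0], [-0.49, -0.6, -0.63], [0.41, 0.48, -0.78]] 494.5515988618507
wrist [0.34849802 0.58191107 0.38482389] [[-0.43, -0.9, 0.0], [-0.88, 0.41, 0.25], [-0.23, 0.11, -0.97]] 283.76526173630174
{'time_s': 0.15, 'joints': array([ 8.13077277e+01,  2.05831765e+01,  6.46138430e-01, -1.44421539e-02,
       -7.01358684e+01, -1.65064144e+01]), 'qd': array([-0.00941666, -0.03524868,  0.21295185,  0.08138589, -0.03129649,
        0.01464977]), 'joint_torque': array([-1.35373586e-03, -5.83278751e+01,  2.93290490e+01,  7.00138718e+00,
        8.74379883e-03, -9.31975956e-05]), 'tcp_pos': array([0.28733679, 0.61063626, 0.40392754]), 'eef_rot': array([ 1.79926240e+02, -7.69744537e-03, -2.52035976e+01]), 'contact_force': array([ 0.03936732, -0.00557824, -0.39766951]), 'moment': array([-0.00954279, -0.03251381,  0.02539758]), 'gripper_force': 0.0, 'gripper_width': 0.08775666639759933}
```

View pics/top0.png

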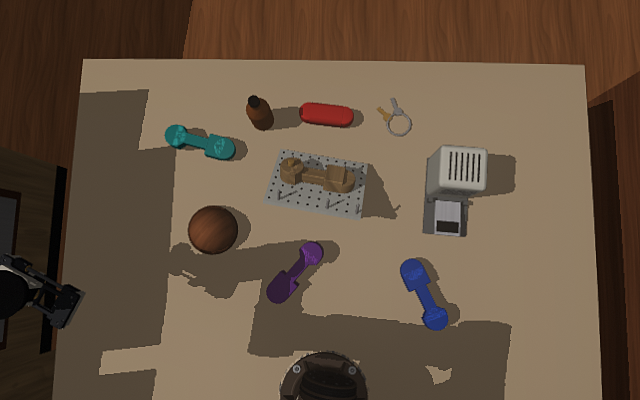

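View pics/side0.png

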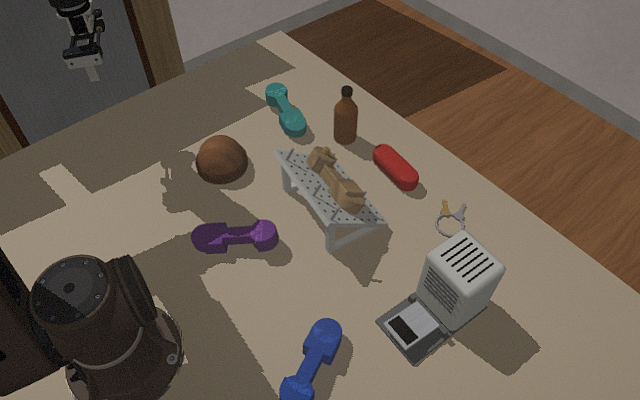

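The top view shows the shoe tree on the pegboard with its heel and knob at about (288,165) and its toe at about (345,180). The dome is at (213,230), the pedal pad at (448,227), the bottle at (260,112), the case at (326,114) and the keys at (398,122). The side view agrees: board at (330,195), dome at (222,160), pedal at (405,328). Next I'll zoom in on the board and pedal.

```bash
python3 - <<'E'
import cv2,numpy as np
t=cv2.imread('pics/top0.png');s=cv2.imread('pics/side0.png')
f=lambda i,x,y:cv2.resize(i[y:y+100,x:x+132],None,fx=3,fy=3,interpolation=cv2.INTER_CUBIC)
a=np.vstack([np.hstack([f(t,255,135),f(s,270,140)]),np.hstack([f(t,400,145),f(s,370,255)])])
cv2.imwrite('pics/crop1.png',a)
E
```

```text
(no output)
```

View pics/crop1.png

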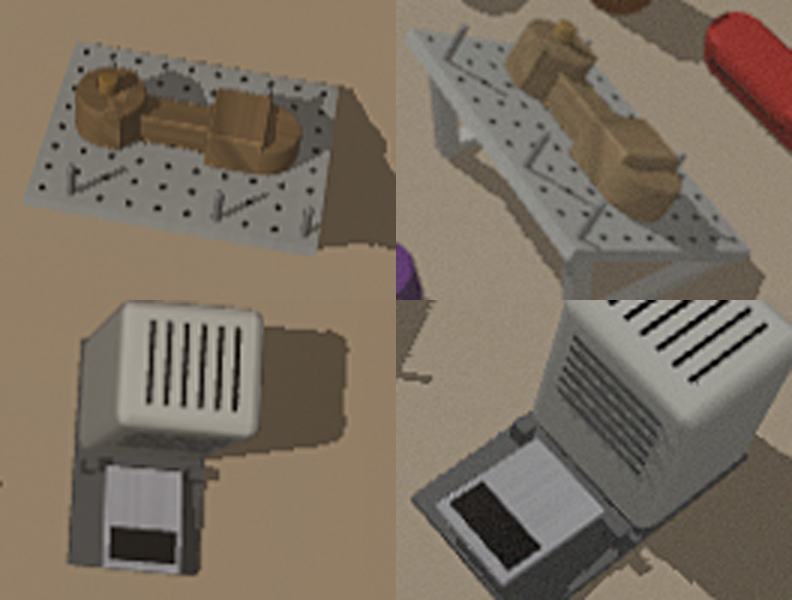

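The crop shows the board's corners, with the knob at about (291,163) in top and (326,152) in side. The black pad is at (436–459,220–233) in top. Next is to triangulate these.

```bash
cat > m.py <<'E'
from h import *
pt=r.camera_params('top');ps=r.camera_params('side')
T=lambda x,y:(255+x/3,135+y/3); S=lambda x,y:(270+(x-396)/3,140+y/3)
T2=lambda x,y:(400+x/3,145+(y-300)/3); S2=lambda x,y:(370+(x-396)/3,255+(y-300)/3)
np.set_printoptions(precision=4,suppress=True)
HL=tri(pt,T(25,203),ps,S(408,32));HR=tri(pt,T(318,250),ps,S(570,250));LR=tri(pt,T(338,87),ps,S(748,250))
print('HL',HL,'HR',HR,'LR',LR)
print('knob',tri(pt,T(107,84),ps,S(565,33)))
print('pad corners',[tri(pt,T2(*a),ps,S2(*b)) for a,b in (((111,527),(450,500)),((109,562),(508,570)),((177,530),(484,482)),((176,565),(540,548)))])
# dome
for n,p,f in(('top',pt,'top0'),('side',ps,'side0')):
    im=cv2.imread(f'pics/{f}.png');hsv=cv2.cvtColor(im,cv2.COLOR_BGR2HSV)
    c=(213,230) if n=='top' else (222,160)
    m=((hsv[:,:,1]>110)&(hsv[:,:,2]<140)&((hsv[:,:,0]<14))).astype(np.uint8)
    m=cv2.morphologyEx(m,cv2.MORPH_OPEN,np.ones((3,3)))
    k,l,st,ce=cv2.connectedComponentsWithStats(m)
    i=l[c[1],c[0]];print(n,st[i],ce[i],onz(p,ce[i],.04))
    tc=ce[i]
    if n=='top':a=tc
    else:print('dome sphere c',tri(pt,a,ps,tc))
x=(HL[0]-HR[0]);print(np.linalg.norm(x),np.linalg.norm(HR[0]-LR[0]))
E
python3 m.py
```

```text
HL (array([0.5048, 0.1585, 0.1356]), np.float64(0.004674416545288182)) HR (array([ 0.4676, -0.0861,  0.1387]), np.float64(0.0006747293970041409)) LR (array([ 0.6297, -0.111 ,  0.0244]), np.float64(2.0005621282388182e-05))
knob (array([0.6115, 0.0946, 0.1156]), np.float64(0.0036976172971558696))
pad corners [(array([ 0.4664, -0.2961,  0.0233]), np.float64(0.02106145502730591)), (array([ 0.4617, -0.3279, -0.0422]), np.float64(0.038044777737863106)), (array([ 0.4549, -0.3277,  0.1174]), np.float64(0.02664595397469614)), (array([ 0.449 , -0.3569,  0.067 ]), np.float64(0.025002673972626538))]
top [ 188  206   48   48 1833] [211.808  229.6618] [0.4369 0.3127 0.04  ]
side [     0      0    640    400 253842] [318.7778 199.9756] [0.5424 0.0363 0.04  ]
dome sphere c (array([ 0.5262,  0.2283, -0.0696]), np.float64(0.2778765002352))
0.24745541172842916 0.19993916981150034
```

```bash
cat > m2.py <<'E'
from h import *
exec(open('m.py').read().split('print')[0])
np.set_printoptions(precision=4,suppress=True)
for n,a,b in (('near-left',(109,562),(450,500)),('near-right',(176,567),(508,570)),('far-left',(110,527),(484,482)),('far-right',(177,530),(540,548))):print(n,tri(pt,T2(*a),ps,S2(*b)))
HL,HR,LR=HL[0],HR[0],LR[0]
ey=(HL-HR)/np.linalg.norm(HL-HR); ex=HR-LR; ex-=ey*(ex@ey); ex/=np.linalg.norm(ex); n=np.cross(ex,ey)
print('ex',ex,'ey',ey,'n',n,'slope',np.degrees(np.arccos(n[2])))
# enforce: yaw from ey, slope 35
yaw=np.arctan2(ey[1],ey[0])-np.pi/2; R=Ro.from_euler('zy',[yaw,np.radians(35)]).as_matrix()  # x-> toward low? 
u=R@[-1,0,0]; e=R@[0,1,0]; nn=R@[0,0,1]; print('yaw',np.degrees(yaw),'u',u,'e',e,'nn',nn)
C=(HL+LR)/2; print('centre face',C)
def onp(p,uv,h):
    o,d=ray(p,uv); X=o+d*((C+nn*h-o)@nn)/(d@nn); return X, (X-C)@u,(X-C)@e
for nm,f,h in (('corner HL',T(25,203),0),('HR',T(318,250),0),('LR',T(338,87),0),('LL',T(80,43),0),('toe tip topface',T(300,140),32),('toe block back edge up',T(212,155),40),('toe back low',T(217,92),40),('heel end',T(76,100),42),('knob',T(107,82),56),('waist low edge L',T(148,103),30),('waist up edge',T(143,125),30),('waist R low',T(210,118),30),('waist R up',T(208,138),30)):
    print(nm,onp(pt,f,h))
k=tri(pt,T(107,80),ps,S(565,27))[0];print('knob',(k-C)@u,(k-C)@e,(k-C)@nn)
E
python3 m2.py
```

```text
Traceback (most recent call last):
  File "m2.py", line 2, in <module>
    exec(open('m.py').read().split('print')[0])
    ~~~~^^^^^^^^^^^^^^^^^^^^^^^^^^^^^^^^^^^^^^^
AttributeError: module 'numpy' has no attribute 'set_'
```

```bash
sed -i "s/split('print')/split('print(')/" m2.py; python3 m2.py
```

```text
near-left (array([ 0.4442, -0.2961,  0.0478]), np.float64(0.00587423773185817))
near-right (array([ 0.4402, -0.3558,  0.0461]), np.float64(0.004026935482843695))
far-left (array([ 0.4758, -0.2992,  0.038 ]), np.float64(0.0043854378192093426))
far-right (array([ 0.4723, -0.3582,  0.0382]), np.float64(0.00014445962489679053))
ex [-0.8101  0.1304  0.5715] ey [ 0.1504  0.9885 -0.0124] n [-0.5666  0.0759 -0.8205] slope 145.133647941981
yaw -8.650905992175279 u [-0.8098  0.1504  0.5671] e [ 0.1232  0.9886 -0.0863] nn [ 0.5736 -0.      0.8192]
centre face [0.5673 0.0238 0.08  ]
corner HL (array([0.5041, 0.1614, 0.1242]), np.float64(0.09696105285888336), np.float64(0.12447905250808936))
HR (array([ 0.4669, -0.0856,  0.1503]), np.float64(0.10470973822824257), np.float64(-0.12650668384528813))
LR (array([ 0.6269, -0.1098,  0.0383]), np.float64(-0.09202352198989769), np.float64(-0.1211436563487526))
LL (array([0.6718, 0.1329, 0.0068]), np.float64(-0.10978625629393998), np.float64(0.12712555406534173))
toe tip topface (array([-6.8123,  2.2273, 44.312 ]), np.float64(31.389477527638324), np.float6
[... 307 characters left out ...]
2]), np.float64(41.92658303260097), np.float64(-13.367660828706963))
knob (array([-16.1012,  -7.5055,  80.1148]), np.float64(57.74995767878582), np.float64(-16.40230743453165))
waist low edge L (array([-7.5775, -2.6204, 42.4062]), np.float64(30.19931190288684), np.float64(-7.269245518031187))
waist up edge (array([-6.78  , -2.7203, 41.8478]), np.float64(29.221816200506773), np.float64(-7.221634951521965))
waist R low (array([-7.0721, -0.6708, 42.0524]), np.float64(29.882625030441623), np.float64(-5.249040222014231))
waist R up (array([-6.3628, -0.7109, 41.5557]), np.float64(29.02057643339965), np.float64(-5.158454366611501))
knob -0.0026900517732312513 0.07218844028656134 0.06025999471046833
```

```bash
sed -i "s/from_euler('zy'/from_euler('ZY'/; s/return X, (X-C)@u,(X-C)@e/return np.r_[X,(X-C)@u,(X-C)@e]/; s/onp(pt,f,h)/onp(pt,f,h*.001)/" m2.py
cat >> m2.py <<'E'
for du,de in ((0,0.014),):
    pass
E
python3 m2.py | tail -15
```

```text
centre face [0.5673 0.0238 0.08  ]
corner HL [0.5024 0.1591 0.1392 0.1032 0.124 ]
HR [ 0.468  -0.0864  0.1371  0.0996 -0.1239]
LR [ 0.6302 -0.1111  0.0222 -0.1007 -0.1239]
LL [ 0.6684  0.1312  0.0213 -0.1023  0.1215]
toe tip topface [ 0.5648 -0.0718  0.1107  0.0079 -0.0948]
toe block back edge up [ 0.5455  0.0032  0.1417  0.0505 -0.0236]
toe back low [ 0.6081  0.0006  0.0981 -0.0255 -0.0167]
heel end [0.594  0.1211 0.123  0.015  0.1003]
knob [0.6094 0.0946 0.1266 0.0014 0.0764]
waist low edge L [ 0.5969  0.0607  0.1    -0.008   0.041 ]
waist up edge [0.5745 0.0635 0.1158 0.0195 0.0403]
waist R low [ 0.584   0.0062  0.1032 -0.0024 -0.0149]
waist R up [ 0.564   0.0073  0.1172  0.022  -0.0168]
knob -0.004348858545448936 0.0770195931234265 0.053839984737258935
```

```bash
cat >> h.py <<'E'
np.set_printoptions(precision=4,suppress=True)
def cur():
    s=r.get_state(); return s['tcp_pos'],Ro.from_euler('xyz',s['eef_rot'],degrees=True)
def delta(p,Rt,ahead=.159):
    """print tool-axes shift and rotvec taking the point 'ahead' of TCP to p with orientation Rt"""
    c,R=cur(); t=np.array(p)-Rt.apply([0,0,ahead])
    print('tcp target',t,'shift',R.inv().apply(t-c),'rotvec',np.degrees((R.inv()*Rt).as_rotvec()).round(2))
def down(yaw): return Ro.from_euler('xyz',[180,0,yaw],degrees=True)
E
python3 - <<'E'
from h import *
delta([.41,.38,.40],down(-68),0)
E
```

```text
tcp target [0.41 0.38 0.4 ] shift [0.2092 0.1564 0.0042] rotvec [ 0.07 -0.03 42.8 ]
```

```bash
python3 -m pendant '[[[0.21,0.157,0,0,0,42.8,1],[0.21,0.157,0,0,0,42.8,1],[0.21,0.157,0,0,0,42.8,1],[0.21,0.157,0,0,0,42.8,1],[0.21,0.157,0,0,0,42.8,1]]]'
python3 -m pendant '[[[0,0,0,0,0,0,1],[0,0,0,0,0,0,1]]]'
python3 - <<'E'
from h import *
im,p=cap('wrist','w1.png')
import pickle;pickle.dump(p,open('w1.pkl','wb'))
print(cur()[0],proj(p,[.437,.313,.09]))
E
```

```text
time_s: 0.65
tcp_pos: [0.4053, 0.3881, 0.4045]
eef_rot: [180.0, -0.0, -68.3]
contact_force: [1.2, 0.1, 0.2]
gripper_width: 0.0876
gripper_force: 0.0
time_s: 0.85
tcp_pos: [0.4054, 0.3889, 0.4049]
eef_rot: [-180.0, 0.0, -68.1]
contact_force: [-0.7, 0.4, 0.4]
gripper_width: 0.0875
gripper_force: 0.0
[0.4051 0.3898 0.4048] [[315.6447 111.1642]]
```

View pics/w1.png

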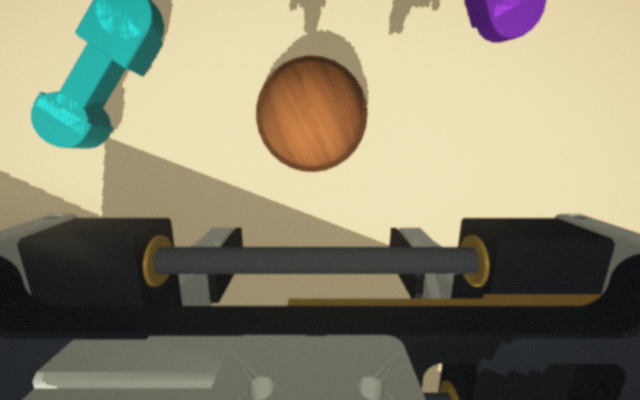

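The wrist view shows the cap stand as a disc centred near (312,113) with a radius of about 56 px, which fits the 136 mm base rim. I'll cast its centre onto z=0.03.

```bash
python3 - <<'E'
from h import *
import pickle
p=pickle.load(open('w1.pkl','rb'))
def blob(f,c,dv=0):
    im=cv2.imread(f);hsv=cv2.cvtColor(im,cv2.COLOR_BGR2HSV)
    m=((hsv[:,:,1]>105)&(hsv[:,:,0]<18)).astype(np.uint8)
    m=cv2.morphologyEx(m,cv2.MORPH_OPEN,np.ones((3,3)))
    k,l,st,ce=cv2.connectedComponentsWithStats(m); i=l[c[1],c[0]]
    cs=max(cv2.findContours((l==i).astype(np.uint8),0,1)[0],key=cv2.contourArea)
    return st[i],cs[:,0,:].astype(float)
pt=r.camera_params('top')
for q,f,c in((p,'pics/w1.png',(312,113)),(pt,'pics/top0.png',(212,230))):
    st,cs=blob(f,c); 
    W=np.array([onz(q,x,.03)[:2] for x in cs])
    A=np.c_[2*W,np.ones(len(W))]; s=np.linalg.lstsq(A,(W**2).sum(1),rcond=None)[0]
    rr=np.sqrt(s[2]+s[:2]@s[:2]); res=np.linalg.norm(W-s[:2],axis=1)-rr
    print(st,'centre',s[:2],'r',rr,'res std',res.std())
E
```

```text
[ 257   56  110  116 9985] centre [0.441  0.3175] r 0.06581279733779011 res std 0.0003954119500132998
[ 188  206   50   48 1890] centre [0.4378 0.3142] r 0.06651160349079799 res std 0.0013513957796322655
```

```bash
cat > tgt.py <<'E'
from h import *
C=np.array([.5673,.0238,.080]);B=Ro.from_euler('ZY',[-8.65,35],degrees=True)
u=B.apply([-1,0,0]);e=B.apply([0,1,0]);nn=B.apply([0,0,1])
def tool(phi): # phi: in-plane turn about nn (deg) of tree axis
    T=Ro.from_matrix(np.c_[-e,u,-nn]); return Ro.from_rotvec(np.radians(phi)*nn)*T
def wp(uu,ee,h): return C+uu*u+ee*e+h*nn
E
python3 - <<'E'
from tgt import *
print(nn,u,e,tool(0).as_euler('xyz',degrees=True))
delta(wp(.007,.016,.14),tool(0))
E
```

```text
[ 0.5671 -0.0863  0.8192] [-0.8098  0.1232  0.5736] [0.1504 0.9886 0.    ] [145.     0.   -98.65]
tcp target [0.7336 0.0147 0.3289] shift [ 0.4709 -0.1642  0.0757] rotvec [-34.16  -9.34  29.68]
```

```bash
python3 -m pendant '[[[0.05,-0.016,0,-3.5,-1,3,1],[0.1,-0.034,0,-7,-2,6,1],[0.15,-0.05,0,-10.5,-3,9,1],[0.19,-0.065,0,-14,-4,12,1],[0.235,-0.08,0,-17,-5,15,1]]]'
python3 - <<'E'
from tgt import *
delta(wp(.007,.016,.14),tool(0))
E
```

```text
time_s: 1.4
tcp_pos: [0.5683, 0.2022, 0.4043]
eef_rot: [162.4, 2.7, -83.5]
contact_force: [0.1, 1.1, 0.1]
gripper_width: 0.0879
gripper_force: 0.0
tcp target [0.7336 0.0147 0.3289] shift [ 0.2084 -0.1561  0.0193] rotvec [-16.92  -4.32  14.84]
```

```bash
python3 -m pendant '[[[0.042,-0.031,0.004,-3.4,-0.9,3,1],[0.084,-0.062,0.008,-6.8,-1.8,6,1],[0.125,-0.093,0.012,-10.2,-2.6,9,1],[0.167,-0.125,0.016,-13.6,-3.5,12,1],[0.208,-0.156,0.019,-16.9,-4.3,14.8,1]]]'
python3 -m pendant '[[[0,0,0,0,0,0,1],[0,0,0,0,0,0,1],[0,0,0,0,0,0,1]]]'
python3 - <<'E'
from tgt import *
import pickle
im,p=cap('wrist','w2.png');pickle.dump(p,open('w2.pkl','wb'))
delta(wp(.007,.016,.14),tool(0))
print(proj(p,[wp(.007,.016,.03),wp(0,.0765,.056),wp(0,.1,.042)]))
E
```

```text
time_s: 1.9
tcp_pos: [0.7269, 0.0226, 0.3314]
eef_rot: [145.0, -0.0, -98.6]
contact_force: [1.9, 1.8, 1.9]
gripper_width: 0.0878
gripper_force: 0.0
time_s: 2.2
tcp_pos: [0.7256, 0.024, 0.333]
eef_rot: [145.2, 0.0, -98.5]
contact_force: [-0.1, 0.9, 0.6]
gripper_width: 0.0874
gripper_force: 0.0
tcp target [0.7336 0.0147 0.3289] shift [ 0.0082 -0.0109 -0.0012] rotvec [-0.28 -0.05  0.14]
[[305.9598 194.5118]
 [297.1845 269.6092]
 [298.5732 285.1477]]
```

View pics/w2.png

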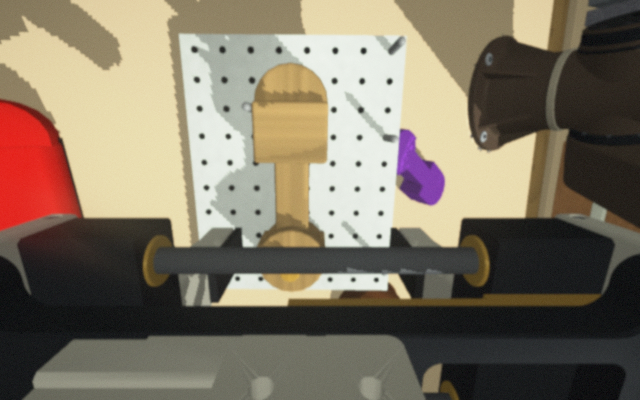

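The wrist view shows the tree squarely: toe tip at (291,63), the toe block's back edge running (254,163) to (326,163), waist x about 276–310 and heel front near row 228.

```bash
python3 - <<'E'
from tgt import *
import pickle
p=pickle.load(open('w2.pkl','rb'))
im=cv2.imread('pics/w2.png').astype(int); sat=im[:,:,2]-im[:,:,0]
hsv=cv2.cvtColor(im.astype(np.uint8),cv2.COLOR_BGR2HSV)
for row in (115,140,158,175,190,205,220): 
    s=hsv[row,215:360,1]; idx=np.where(s>85)[0]+215
    print(row,idx.min() if len(idx) else None,idx.max() if len(idx) else None,len(idx))
def onp(uv,h):
    o,d=ray(p,uv); X=o+d*((C+nn*h-o)@nn)/(d@nn); return np.array([(X-C)@u,(X-C)@e])*1000
for nm,uv,h in(('toe tip',(291,63),.032),('toebackL',(254,163),.04),('toebackR',(326,163),.04),('w175L',(276,175),.03),('w175R',(309.5,175),.03),('w220L',(274.5,220),.03),('w220R',(309,220),.03),('heel front',(291,227),.042),('board TL',(181,35),0),('TR',(405,37),0),('BR',(388,290),0)):print(nm,onp(uv,h))
E
```

```text
115 252 326 75
140 254 326 73
158 255 325 71
175 275 307 33
190 276 307 32
205 276 307 32
220 277 308 32
toe tip [ -4.1148 -92.1947]
toebackL [-36.0589 -13.4493]
toebackR [ 24.3941 -13.5933]
w175L [-19.3694  -1.6499]
w175R [10.249  -1.7266]
w220L [-22.1408  40.209 ]
w220R [ 9.6345 40.1005]
heel front [-5.9174 42.6268]
board TL [-103.4803 -121.1784]
TR [  94.0123 -119.6748]
BR [ 95.4342 130.9508]
```

```bash
python3 - <<'E'
from tgt import *
import pickle
p=pickle.load(open('w2.pkl','rb'))
pt=r.camera_params('top');ps=r.camera_params('side')
T=lambda x,y:(255+x/3,135+y/3); S=lambda x,y:(270+(x-396)/3,140+y/3)
def f(X):return np.array([(X-C)@u,(X-C)@e,(X-C)@nn])*1000
for nm,w,t in(('toebackLow',(254,163),T(217,92)),('toebackUp',(326,163),T(212,155)),('toetip',(291,63),T(299,130)),('boardHR',(405,37),T(318,250)),('LR',(181,35),T(338,87)),('HL',(388,290),T(25,203))):
    X,g=tri(p,w,pt,t);print(nm,X,f(X),'gap',g*1000)
cs=[wp(a*.1,b*.125,0) for a,b in((1,1),(1,-1),(-1,-1),(-1,1))]
print('top',proj(pt,cs));print('side',proj(ps,cs));
tr=[wp(x*.001,y*.001,h*.001) for x,y,h in((-31,-18.5,40),(31,-18.5,40),(0,-98,0),(0,101,42),(-15,10,30),(15,10,30))]
print('tree0 top',(proj(pt,tr)-[255,135])*3,'\nside',(proj(ps,tr)-[270,140])*3+[396,0])
E
```

```text
toebackLow [0.6122 0.0028 0.0808] [-38.5085 -14.0219  27.9577] gap 4.123455028440778
toebackUp [0.5526 0.0094 0.1069] [ 25.5986 -16.4369  14.9545] gap 11.831580944895427
toetip [ 0.5747 -0.0709  0.1035] [ -4.1963 -92.524   31.5984] gap 0.49614380960536214
boardHR [ 0.4684 -0.0854  0.1301] [  95.3948 -122.7971   -5.6312] gap 3.0830897065361103
LR [ 0.6316 -0.111   0.0143] [-106.3236 -123.5916   -5.728 ] gap 1.6318632641074247
HL [0.5058 0.1634 0.1327] [ 97.2364 128.7095  -3.7881] gap 8.227698933663888
top [[263.2495 201.6609]
 [361.4175 218.5227]
 [368.0231 164.2279]
 [280.247  149.6454]]
side [[272.7547 149.9105]
 [328.5449 224.0965]
 [387.5215 224.1323]
 [331.7494 158.0959]]
tree0 top [[219.8295  88.0467]
 [209.433  137.6149]
 [299.468  159.3829]
 [ 78.8519  87.9532]
 [184.116  103.2839]
 [178.5464 127.1325]] 
side [[642.88   120.0699]
 [588.1266 114.6916]
 [645.8917 227.267 ]
 [537.4731  19.9906]
 [602.798  105.0096]
 [576.2716 102.1983]]
```

The board is about 2–5 mm lower than my first estimate and the wrist and top views straddle the tree, so I'll aim between them. The gripper is symmetric and the board's y axis is −e, so no pegs stand near the fingers.

```bash
python3 - <<'E'
from tgt import *
delta(wp(0,.016,.022),tool(0))
E
```

```text
tcp target [0.6723 0.024  0.2283] shift [ 0.0082 -0.0173  0.1168] rotvec [-0.28 -0.05  0.14]
```

```bash
python3 -m pendant '[[[0.008,-0.017,0.02,-0.3,0,0.1,1],[0.008,-0.017,0.045,-0.3,0,0.1,1],[0.008,-0.017,0.065,-0.3,0,0.1,1],[0.008,-0.017,0.08,-0.3,0,0.1,1],[0.008,-0.017,0.09,-0.3,0,0.1,1]]]'
python3 -m pendant '[[[0,0,0.01,0,0,0,1],[0,0,0.018,0,0,0,1],[0,0,0.022,0,0,0,1],[0,0,0.022,0,0,0,1],[0,0,0.022,0,0,0,1]]]'
python3 - <<'E'
from tgt import *
delta(wp(0,.016,.022),tool(0))
cap('wrist','w3.png');cap('side','s3.png');cap('top','t3.png')
s=cv2.imread('pics/s3.png')[110:260,230:430];t=cv2.imread('pics/w3.png')
cv2.imwrite('pics/c3.png',np.vstack([cv2.resize(s,(400,300)),cv2.resize(t,(400,250))]))
E
```

```text
time_s: 2.75
tcp_pos: [0.6862, 0.022, 0.2509]
eef_rot: [145.0, 0.0, -98.6]
contact_force: [-0.8, 0.8, 0.3]
gripper_width: 0.0876
gripper_force: 0.0
time_s: 3.25
tcp_pos: [0.675, 0.022, 0.2317]
eef_rot: [144.9, -0.1, -98.7]
contact_force: [0.3, 0.2, -0.3]
gripper_width: 0.0875
gripper_force: 0.0
tcp target [0.6723 0.024  0.2283] shift [-0.0016  0.0004  0.0045] rotvec [ 0.1  0.  -0.1]
```

View pics/c3.png

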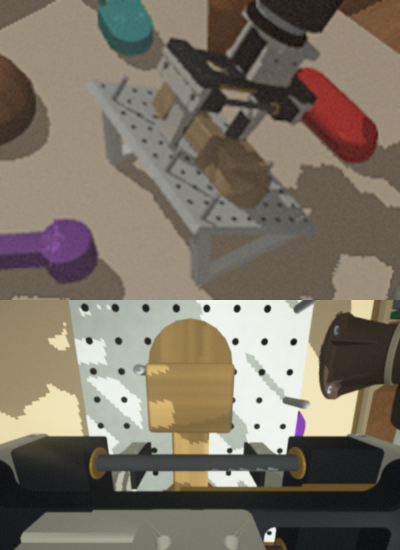

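Both fingers straddle the waist and clear the board. In the wrist view the waist (columns about 172–208 of 400) sits slightly to the low side of the tool's centre. I'll measure it.

```bash
cat > wm.py <<'E'
from h import *
def toolpts(f):
    p=r.camera_params('wrist');c,R=cur()
    hsv=cv2.cvtColor(cv2.imread(f),cv2.COLOR_BGR2HSV)
    def at(uv,z): # ray onto tool plane z
        o,d=ray(p,uv);o=R.inv().apply(o-c);d=R.inv().apply(d);return (o+d*(z-o[2])/d[2])*1000
    return p,hsv,at
E
python3 - <<'E'
from wm import *
p,hsv,at=toolpts('pics/w3.png')
m=hsv[:,:,1]>85
zt=.159-.0075  # waist top about 7.5mm.. (h30 vs grasp h~26.5)
for row in (120,150,170,190,200,215,225):
    i=np.where(m[row,215:420])[0]+215;print(row,i.min(),i.max(),len(i))
print('waist',at((275,222),.155),at((333,222),.155))
print('toe back',at((304,211),.145),'tip',at((303,30),.153))
E
```

```text
120 233 374 142
150 236 371 136
170 237 370 134
190 238 369 132
200 239 370 132
215 276 333 58
225 277 332 56
waist [ 20.2308 -20.6943 155.    ] [ 20.2407   8.6451 155.    ]
toe back [ 29.0559  -5.5179 145.    ] tip [106.4972  -5.4603 153.    ]
```

```bash
python3 -m pendant '[[[0,-0.006,0.002,0,0,0,1],[0,-0.006,0.005,0,0,0,1],[0,-0.006,0.007,0,0,0,1],[0,-0.006,0.007,0,0,0,1]]]'
python3 -m pendant '[[[0,0,0,0,0,0,-0.2],[0,0,0,0,0,0,-0.25],[0,0,0,0,0,0,-0.3],[0,0,0,0,0,0,-0.35],[0,0,0,0,0,0,-1]]]' 12
python3 -m pendant '[[[0,0,0,0,0,0,-1],[0,0,0,0,0,0,-1],[0,0,0,0,0,0,-1]]]' 25
```

```text
time_s: 3.8
tcp_pos: [0.6763, 0.0218, 0.223]
eef_rot: [145.0, -0.1, -98.7]
contact_force: [4.0, -0.5, 4.5]
gripper_width: 0.0878
gripper_force: 2.8
time_s: 4.3
tcp_pos: [0.6763, 0.0218, 0.2231]
eef_rot: [145.0, -0.0, -98.7]
contact_force: [4.3, -0.2, 5.5]
gripper_width: 0.0532
gripper_force: 3.5
time_s: 4.6
tcp_pos: [0.676, 0.0219, 0.2233]
eef_rot: [144.9, -0.1, -98.7]
contact_force: [0.3, 1.1, 5.2]
gripper_width: 0.0298
gripper_force: 26.8
```

Gripped at 29.8 mm with light fingertip contact on the board, so the sole is close to the fingertip plane. Next is to lift along the normal.

```bash
python3 -m pendant '[[[0,0,-0.01,0,0,0,-1],[0,0,-0.03,0,0,0,-1],[0,0,-0.06,0,0,0,-1],[0,0,-0.09,0,0,0,-1],[0,0,-0.12,0,0,0,-1]]]'
python3 - <<'E'
from h import *
s=r.get_state();print(s['gripper_width'],s['contact_force'],s['moment'])
delta([.4395,.316,.25],down(-98.6))
E
```

```text
time_s: 5.1
tcp_pos: [0.7444, 0.0115, 0.3205]
eef_rot: [144.8, -0.1, -98.8]
contact_force: [1.7, -0.1, -4.3]
gripper_width: 0.0299
gripper_force: 25.0
0.029919142545431522 [ 1.6735 -0.0687 -4.2516] [-0.358  -2.7338  0.0031]
tcp target [0.4395 0.316  0.409 ] shift [-0.2545  0.3352  0.128 ] rotvec [35.21 -0.   -0.16]
```

```bash
python3 - <<'E'
from h import *
delta([.58,.06,.42],down(-98.6),0)
E
```

```text
tcp target [0.58 0.06 0.42] shift [-0.0228  0.1961  0.0166] rotvec [35.21 -0.   -0.16]
```

```bash
python3 -m pendant '[[[-0.003,0.03,-0.015,5,0,0,-1],[-0.01,0.075,-0.015,13,0,0,-1],[-0.015,0.12,-0.01,21,0,0,-1],[-0.02,0.165,0.005,29,0,0,-1],[-0.023,0.196,0.017,35.2,0,0,-1]]]'
python3 -m pendant '[[[0,0,0,0,0,0,-1],[0,0,0,0,0,0,-1],[0,0,0,0,0,0,-1]]]'
python3 - <<'E'
from h import *
s=r.get_state();print(s['gripper_width'],s['contact_force'],s['moment'])
delta([.4395,.316,.25],down(-98.6))
cap('wrist','w4.png');cap('side','s4.png')
s=cv2.imread('pics/s4.png')[20:220,150:450];t=cv2.imread('pics/w4.png')
cv2.imwrite('pics/c4.png',np.vstack([cv2.resize(s,(390,260)),cv2.resize(t,(480,300))[:,:390]]))
E
```

```text
time_s: 5.6
tcp_pos: [0.5768, 0.0605, 0.4205]
eef_rot: [-179.6, 0.1, -98.7]
contact_force: [-0.1, 1.3, -2.6]
gripper_width: 0.0299
gripper_force: 25.0
time_s: 5.9
tcp_pos: [0.5798, 0.0604, 0.419]
eef_rot: [180.0, -0.1, -98.8]
contact_force: [0.3, -0.1, -3.7]
gripper_width: 0.0299
gripper_force: 25.0
0.029858137908810218 [ 0.3366 -0.0861 -3.736 ] [ 0.1024 -0.1682  0.0081]
tcp target [0.4395 0.316  0.409 ] shift [-0.2313  0.1776  0.0098] rotvec [ 0.01 -0.06 -0.15]
```

View pics/c4.png

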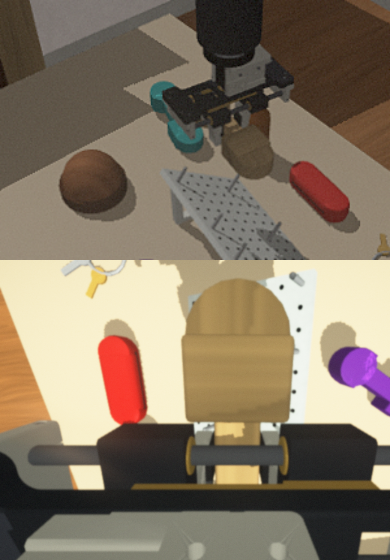

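The tree is held level in the fingers: toe block at columns 183–293 (of 480), back edge about row 158 (of 300). Now to measure where it sits in the tool frame.

```bash
python3 - <<'E'
from wm import *
p,hsv,at=toolpts('pics/w4.png')
m=(hsv[:,:,1]>70)&(hsv[:,:,0]<25)
for row in (110,120,130,150,170,190,200,208,215):
    # contiguous run through column 318
    a=b=318
    while m[row,a-1]:a-=1
    while m[row,b+1]:b+=1
    L,R_=at((a-.5,row),.138),at((b+.5,row),.138);print(row,a,b,L[:2],R_[:2],'w',R_[1]-L[1])
col=m[:,318];rows=np.where(col[:230])[0];print(rows.min(),rows.max())
g=hsv[:,300:340,2].mean(1);print('grad',[(i,round(g[i+1]-g[i-1],1)) for i in range(15,225) if abs(g[i+1]-g[i-1])>8])
for rw in (rows.min(),):print('tip',at((318,rw),.146))
for rw in (108,113,205,210,214):print(rw,at((318,rw),.138))
E
```

```text
110 241 391 [ 73.4359 -30.8323] [73.4105 29.6109] w 60.44329184370925
120 242 391 [ 69.5807 -30.686 ] [69.5579 29.8676] w 60.553584720590166
130 242 389 [ 65.6594 -30.9444] [65.6395 29.315 ] w 60.25941659566791
150 244 388 [ 57.6112 -30.6458] [57.5968 29.4225] w 60.06828973878166
170 245 387 [ 49.277  -30.7583] [49.2683 29.5337] w 60.29199551081062
190 246 385 [ 40.6413 -30.8747] [40.6386 29.2199] w 60.09459343823985
200 246 385 [ 36.2053 -31.1512] [36.2056 29.4914] w 60.64264766687025
208 247 384 [ 32.5979 -30.9394] [32.6006 29.2763] w 60.21564881410069
215 282 379 [ 29.3986 -15.7575] [29.4023 27.275 ] w 43.03250603192259
0 229
grad [(24, np.float64(-8.3)), (25, np.float64(-10.7)), (26, np.float64(-10.1)), (98, np.float64(-8.6)), (100, np.float64(8.4)), (101, np.float64(10.5)), (215, np.float64(23.8)), (216, np.float64(50.0)), (217, np.float64(43.1)), (218, np.float64(17.2))]
tip [114.8987   0.1821 146.    ]
108 [ 74.187   0.199 138.   ]
113 [ 72.2747   0.2023 138.    ]
205 [ 33.9577   0.2673 138.    ]
210 [ 31.6893   0.2712 138.    ]
214 [ 29.8595   0.2743 138.    ]
```

```bash
python3 - <<'E'
from wm import *
p,hsv,at=toolpts('pics/w4.png')
print('tip',at((318,24.5),.149),'back',at((318,212),.141),at((318,216),.141))
delta([.4406,.3234,.42],down(-98.7),0)
E
```

```text
tip [107.3013   0.2147 149.    ] back [ 29.8611   0.2939 141.    ] [ 27.9782   0.2971 141.    ]
tcp target [0.4406 0.3234 0.42  ] shift [-0.2387  0.1784 -0.002 ] rotvec [ 0.04 -0.09 -0.1 ]
```

```bash
python3 -m pendant '[[[-0.03,0.022,0,0,0,0,-1],[-0.065,0.049,0,0,0,0,-1],[-0.1,0.075,0,0,0,0,-1],[-0.13,0.098,0,0,0,0,-1],[-0.16,0.12,0,0,0,0,-1]]]'
python3 -m pendant '[[[-0.03,0.022,0,0,0,0,-1],[-0.055,0.04,0.02,0,0,0,-1],[-0.07,0.052,0.045,0,0,0,-1],[-0.078,0.058,0.07,0,0,0,-1],[-0.078,0.058,0.09,0,0,0,-1]]]'
python3 -m pendant '[[[0,0,0,0,0,0,-1],[0,0,0,0,0,0,-1],[0,0,0,0,0,0,-1]]]'
python3 - <<'E'
from h import *
s=r.get_state();print(s['gripper_width'],s['contact_force'],s['moment'])
delta([.4405,.3224,.30],down(-98.7),0)
cap('wrist','w5.png');cap('side','s5.png');cap('top','t5.png')
s=cv2.imread('pics/s5.png')[90:210,140:300];t=cv2.imread('pics/t5.png')[170:290,130:290]
cv2.imwrite('pics/c5.png',np.hstack([cv2.resize(s,(400,300)),cv2.resize(t,(400,300))]))
E
```

```text
time_s: 6.5
tcp_pos: [0.4851, 0.2382, 0.4181]
eef_rot: [180.0, -0.1, -98.8]
contact_force: [0.3, 0.4, -2.6]
gripper_width: 0.0299
gripper_force: 25.0
time_s: 7.0
tcp_pos: [0.4398, 0.3239, 0.3263]
eef_rot: [180.0, -0.2, -98.7]
contact_force: [0.4, -0.3, -3.2]
gripper_width: 0.0301
gripper_force: 25.0
time_s: 7.3
tcp_pos: [0.4405, 0.3227, 0.3297]
eef_rot: [-179.9, -0.0, -98.8]
contact_force: [0.3, -0.3, -3.5]
gripper_width: 0.0298
gripper_force: 25.0
0.029848570859776144 [ 0.331  -0.2796 -3.4654] [ 0.1257 -0.0439 -0.0057]
tcp target [0.4405 0.3224 0.3   ] shift [ 0.0003 -0.      0.0297] rotvec [-0.11 -0.01 -0.08]
```

View pics/c5.png

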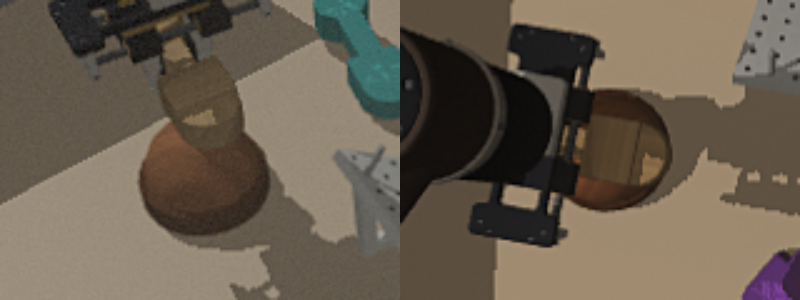

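```bash
python3 - <<'E'
from wm import *
p,hsv,at=toolpts('pics/w5.png'); pt=r.camera_params('top');c,R=cur()
print('step in tool (w4)',at((318,99.5),.141))
# top-view features
im=cv2.imread('pics/t5.png');g=cv2.cvtColor(im,cv2.COLOR_BGR2HSV)
for row in (226,230,234): print(row,im[row,196:242].sum(1).tolist())
for px,z in(((224.8,230),.141),((237,231),.149)):
    X=onz(pt,px,c[2]-z);print(X,R.inv().apply(X-c)*1000)
st=(((g[:,:,1]>105)&(g[:,:,0]<18))).astype(np.uint8)
E
```

```text
step in tool (w4) [ 77.6623   0.2087 141.    ]
226 [171, 93, 97, 59, 269, 317, 320, 267, 162, 148, 162, 168, 173, 179, 182, 179, 190, 194, 190, 186, 192, 192, 185, 192, 203, 204, 199, 199, 156, 170, 201, 196, 201, 202, 203, 204, 205, 208, 212, 173, 118, 98, 261, 246, 242, 240]
230 [107, 113, 87, 125, 158, 168, 127, 152, 154, 152, 161, 169, 179, 180, 180, 186, 193, 195, 188, 189, 193, 187, 191, 200, 208, 202, 201, 177, 145, 187, 186, 180, 180, 182, 191, 193, 190, 194, 198, 202, 162, 128, 105, 257, 241, 240]
234 [91, 112, 79, 148, 242, 267, 175, 154, 153, 150, 159, 175, 182, 180, 181, 197, 193, 186, 189, 195, 191, 191, 204, 210, 199, 203, 187, 133, 191, 182, 155, 313, 304, 297, 306, 310, 317, 329, 286, 245, 135, 122, 135, 253, 244, 241]
[0.4291 0.2414 0.1889] [ 81.7886  -1.2695 140.9562]
[0.4278 0.2137 0.1809] [109.4507  -4.1557 148.9464]
```

The top and wrist views agree on the toe's step and tip to about 1.5 mm, so the tree is over the dome. I'll lower it gently.

```bash
python3 -m pendant '[[[0,0,0.015,0,0,0,-1],[0,0,0.03,0,0,0,-1],[0,0,0.04,0,0,0,-1],[0,0,0.047,0,0,0,-1],[0,0,0.05,0,0,0,-1]]]'
python3 -m pendant '[[[0,0,0.001,0,0,0,-1],[0,0,0.002,0,0,0,-1],[0,0,0.003,0,0,0,-1],[0,0,0.003,0,0,0,-1]]]'
python3 -m pendant '[[[0,0,0.001,0,0,0,-1],[0,0,0.002,0,0,0,-1],[0,0,0.002,0,0,0,-1]]]'
```

```text
time_s: 7.95
tcp_pos: [0.4397, 0.3223, 0.2785]
eef_rot: [-179.9, -0.1, -98.7]
contact_force: [-0.2, -0.5, -2.4]
gripper_width: 0.0298
gripper_force: 25.0
time_s: 8.35
tcp_pos: [0.4397, 0.3224, 0.276]
eef_rot: [-179.9, -0.0, -98.7]
contact_force: [-0.4, -0.3, -3.9]
gripper_width: 0.0299
gripper_force: 25.0
time_s: 8.65
tcp_pos: [0.4396, 0.3223, 0.2737]
eef_rot: [-179.9, -0.1, -98.7]
contact_force: [-0.9, 0.1, -4.0]
gripper_width: 0.0301
gripper_force: 25.0
```

```bash
for i in 1 2 3; do python3 -m pendant '[[[0,0,0.0005,0,0,0,-1],[0,0,0.001,0,0,0,-1],[0,0,0.001,0,0,0,-1]]]' | egrep 'tcp_pos|contact'; done
```

```text
tcp_pos: [0.4396, 0.3223, 0.2727]
contact_force: [-0.4, 1.1, -4.5]
tcp_pos: [0.4396, 0.3223, 0.2717]
contact_force: [-0.6, -0.0, -3.9]
tcp_pos: [0.4396, 0.3224, 0.2707]
contact_force: [-0.1, 1.0, -2.7]
```

```bash
for i in 1 2; do python3 -m pendant '[[[0,0,0.0005,0,0,0,-1],[0,0,0.001,0,0,0,-1],[0,0,0.001,0,0,0,-1]]]' | egrep 'tcp_pos|contact'; done; python3 -c "
from plant import r
s=r.get_state();print(s['moment'],s['contact_force'])"
```

```text
tcp_pos: [0.4396, 0.3223, 0.2697]
contact_force: [-0.9, -0.5, -4.0]
tcp_pos: [0.4396, 0.3223, 0.2688]
contact_force: [0.1, 0.6, -3.8]
[ 0.15499548 -0.09266552  0.04464211] [ 0.05316243  0.63429019 -3.81231816]
```

```bash
for i in 1 2; do python3 -m pendant '[[[0,0,0.0005,0,0,0,-1],[0,0,0.001,0,0,0,-1],[0,0,0.001,0,0,0,-1]]]' | egrep 'tcp_pos|contact'; done
```

```text
tcp_pos: [0.4396, 0.3224, 0.2683]
contact_force: [-2.2, -0.9, 3.1]
tcp_pos: [0.4396, 0.3224, 0.2681]
contact_force: [-5.2, -2.2, 12.8]
```

```bash
python3 -m pendant '[[[0,0,0.0005,0,0,0,-1],[0,0,0.001,0,0,0,-1],[0,0,0.001,0,0,0,-1]]]' | egrep 'tcp_pos|contact'; python3 -c "
from plant import r
s=r.get_state();print(s['moment'],s['contact_force'])"
```

```text
tcp_pos: [0.4396, 0.3224, 0.2681]
contact_force: [-9.0, -4.2, 20.7]
[-1.51687279  3.35634416 -0.0656727 ] [-9.01237635 -4.16200074 20.73863045]
```

Contact came at TCP z≈0.268, which puts the sole at 0.090 as expected. I'll ease the load off and open slowly.

```bash
python3 -m pendant '[[[0,0,-0.001,0,0,0,-1],[0,0,-0.0018,0,0,0,-1],[0,0,-0.0022,0,0,0,-1],[0,0,-0.0022,0,0,0,-1]]]' 10 | egrep 'tcp_pos|contact|grip'
python3 -m pendant '[[[0,0,0,0,0,0,-0.36],[0,0,0,0,0,0,-0.31],[0,0,0,0,0,0,-0.28],[0,0,0,0,0,0,-0.25],[0,0,0,0,0,0,-0.2]]]' 5
python3 -m pendant '[[[0,0,0,0,0,0,-0.1],[0,0,0,0,0,0,0],[0,0,0,0,0,0,0.2],[0,0,0,0,0,0,0.4],[0,0,0,0,0,0,0.6]]]'
python3 - <<'E'
from h import *
cap('wrist','w6.png');cap('side','s6.png');cap('top','t6.png')
s=cv2.imread('pics/s6.png')[90:210,140:300];t=cv2.imread('pics/w6.png')
cv2.imwrite('pics/c6.png',np.hstack([cv2.resize(s,(400,300)),cv2.resize(t,(400,300))]))
E
```

```text
tcp_pos: [0.4397, 0.3225, 0.2681]
contact_force: [-3.0, -0.0, 4.2]
gripper_width: 0.0298
gripper_force: 10.0
time_s: 11.95
tcp_pos: [0.4397, 0.3224, 0.2678]
eef_rot: [-179.9, -0.1, -98.7]
contact_force: [-0.1, -0.2, -0.4]
gripper_width: 0.0344
gripper_force: 0.0
time_s: 12.45
tcp_pos: [0.4396, 0.3223, 0.268]
eef_rot: [-179.9, -0.1, -98.7]
contact_force: [-0.2, -0.1, -1.2]
gripper_width: 0.0625
gripper_force: 0.0
```

View pics/c6.png

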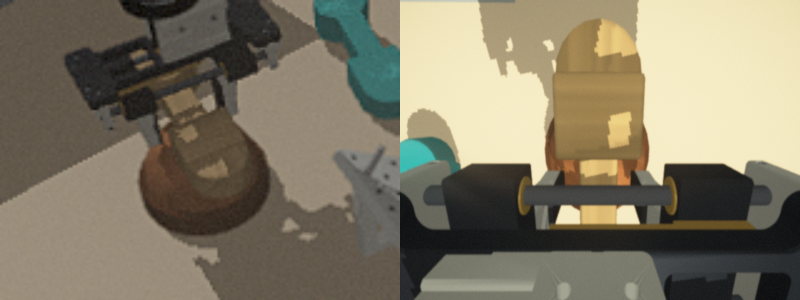

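The tree stands on the dome, roughly level, with the fingers open beside the waist. I'll open fully, then check that it's still and how much it tilts before lifting.

```bash
python3 -m pendant '[[[0,0,0,0,0,0,0.8],[0,0,0,0,0,0,0.95],[0,0,0,0,0,0,0.95],[0,0,0,0,0,0,0.95]]]' | egrep 'contact|width'
python3 - <<'E'
from wm import *
cap('wrist','w7.png');c7=cur()
for f in('w5','w6','w7'):
    p,hsv,at=toolpts(f'pics/{f}.png'); m=(hsv[:,:,1]>70)&(hsv[:,:,0]<25)&(hsv[:,:,1]<175)
    g=cv2.cvtColor(cv2.imread(f'pics/{f}.png'),cv2.COLOR_BGR2GRAY).astype(float)
    for row in (110,150,190,205):
        d=np.abs(np.gradient(cv2.GaussianBlur(g,(5,5),0)[row]))
        L=230+d[225:262].argmax()-5;R_=370+d[370:405].argmax();print(f,row,L,R_,R_-L)
    v=np.gradient(cv2.GaussianBlur(g,(5,5),0)[:,300:335].mean(1))
    print([(i,round(v[i],1)) for i in range(5,225) if abs(v[i])>3 and abs(v[i])==np.abs(v[max(0,i-4):i+5]).max()])
E
```

```text
contact_force: [-0.4, -0.0, 0.2]
gripper_width: 0.0854
w5 110 241 392 151
w5 150 244 389 145
w5 190 246 387 141
w5 205 247 386 139
[(10, np.float64(5.0)), (24, np.float64(-9.1)), (79, np.float64(-8.0)), (101, np.float64(3.0)), (216, np.float64(17.6))]
w6 110 227 391 164
w6 150 233 389 156
w6 190 232 397 165
w6 205 232 398 166
[(74, np.float64(-8.1)), (213, np.float64(22.6))]
w7 110 244 392 148
w7 150 233 389 156
w7 190 232 397 165
w7 205 232 398 166
[(74, np.float64(-7.7)), (98, np.float64(3.0)), (213, np.float64(21.3))]
```

Still and level. Now to retreat upward.

```bash
python3 -m pendant '[[[0,0,-0.005,0,0,0,0.95],[0,0,-0.012,0,0,0,0.95],[0,0,-0.022,0,0,0,0.95],[0,0,-0.037,0,0,0,0.95],[0,0,-0.055,0,0,0,0.95]]]'| egrep 'tcp|contact'
python3 -m pendant '[[[0,0,-0.03,0,0,0,0.95],[0,0,-0.06,0,0,0,0.95],[0,0,-0.09,0,0,0,0.95],[0,0,-0.1,0,0,0,0.95],[0,0,-0.1,0,0,0,0.95]]]'| egrep 'tcp|contact'
python3 - <<'E'
from h import *
delta([.458,-.327,.20],down(-185),.178)
im,p=cap('wrist','w8.png'); cap('top','t8.png');cap('side','s8.png')
a=cv2.imread('pics/w8.png');s=cv2.imread('pics/s8.png')[90:210,140:300]
cv2.imwrite('pics/c8.png',np.hstack([cv2.resize(a,(400,300)),cv2.resize(s,(400,300))]))
E
```

```text
tcp_pos: [0.4395, 0.3223, 0.3241]
contact_force: [-0.6, 1.1, 0.0]
tcp_pos: [0.4396, 0.3226, 0.4255]
contact_force: [1.0, 0.7, 0.6]
tcp target [ 0.458 -0.327  0.378] shift [ 0.6394 -0.1167  0.0461] rotvec [-0.03  0.27 86.26]
```

View pics/c8.png

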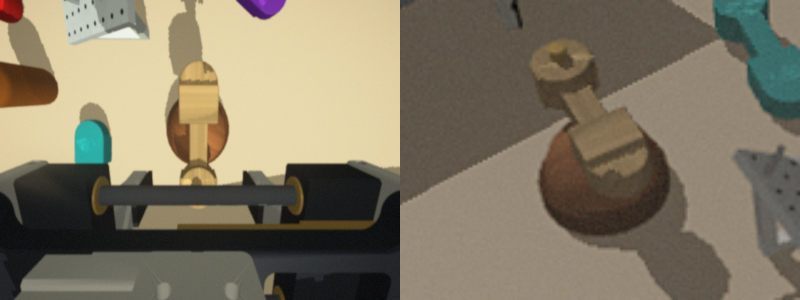

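The tree stands free on the dome, with its heel and knob visible to the left in the side view. On to the pedal.

```bash
python3 -m pendant '[[[0.03,-0.005,0,0,0,5,0.5],[0.075,-0.013,0,0,0,11,0],[0.12,-0.022,0,0,0,17,-0.5],[0.165,-0.03,0,0,0,23,-1],[0.21,-0.038,0,0,0,29,-1]]]' 10| egrep 'tcp|contact|rot'
python3 - <<'E'
from h import *
delta([.458,-.327,.42],down(-185),0)
E
```

```text
tcp_pos: [0.4445, 0.1075, 0.422]
eef_rot: [-179.9, -0.1, -128.0]
contact_force: [0.6, 0.1, -0.4]
tcp target [ 0.458 -0.327  0.42 ] shift [ 0.3343 -0.2778  0.0031] rotvec [-0.11 -0.1  57.05]
```

```bash
python3 -m pendant '[[[0.033,-0.028,0,0,0,6,-1],[0.067,-0.056,0,0,0,12,-1],[0.1,-0.083,0,0,0,18,-1],[0.134,-0.111,0,0,0,24,-1],[0.167,-0.139,0,0,0,30,-1]]]' | egrep 'tcp|contact|rot'
python3 - <<'E'
from h import *
delta([.458,-.327,.40],down(-185),0)
E
```

```text
tcp_pos: [0.4522, -0.1097, 0.4224]
eef_rot: [-179.9, -0.1, -158.0]
contact_force: [0.4, 1.0, 1.2]
tcp target [ 0.458 -0.327  0.4  ] shift [ 0.0761 -0.2036  0.0227] rotvec [-0.07 -0.06 27.03]
```

```bash
python3 -m pendant '[[[0.015,-0.04,0,0,0,6,-1],[0.03,-0.08,0.005,0,0,12,-1],[0.045,-0.12,0.01,0,0,18,-1],[0.06,-0.165,0.015,0,0,23,-1],[0.076,-0.204,0.02,0,0,27,-1]]]' | egrep 'tcp|contact|rot'
python3 -m pendant '[[[0,0,0,0,0,0,-1],[0,0,0,0,0,0,-1]]]' | egrep 'tcp|width'
python3 - <<'E'
from wm import *
cap('wrist','w9.png')
p,hsv,at=toolpts('pics/w9.png')
print('pred pad',proj(p,[[.458,-.327,.0425],[.4442,-.296,.047],[.4402,-.356,.047],[.474,-.299,.038],[.472,-.358,.038]]))
m=((hsv[:,:,2]<60)).astype(np.uint8)
k,l,st,ce=cv2.connectedComponentsWithStats(m)
for i in range(1,k):
    if 150<st[i][4]<20000:print(st[i],ce[i],onz(p,ce[i],.0425))
delta([.458,-.327,.06],down(-184),.178)
E
```

```text
tcp_pos: [0.4595, -0.3276, 0.402]
eef_rot: [-180.0, -0.1, 175.0]
contact_force: [0.7, 0.4, 1.2]
tcp_pos: [0.4592, -0.3265, 0.4017]
gripper_width: 0.0004
pred pad [[314.5986 181.6341]
 [339.5418 168.8375]
 [289.0764 169.6978]
 [338.0511 191.6841]
 [290.8599 193.9765]]
[605  92  27  26 195] [616.3231 107.3795] [0.4009 0.0242 0.0425]
[294 175  46  20 853] [316.5006 184.4537] [ 0.4617 -0.325   0.0425]
[  90  218  215   81 9541] [237.3232 258.7699] [ 0.5519 -0.4367  0.0425]
[ 328  219  122   75 8191] [385.3101 256.859 ] [ 0.5654 -0.2432  0.0425]
[307 229  19  32 334] [316.503  243.6707] [ 0.5394 -0.3314  0.0425]
[ 471  247  123   27 2201] [541.8642 259.099 ] [ 0.5858 -0.0388  0.0425]
[ 38 248  55  26 634] [ 58.5442 261.7524] [ 0.5365 -0.6715  0.0425]
[307 264  19  34 454] [316.2533 283.7269] [ 0.597  -0.3366  0.0425]
tcp target [ 0.458 -0.327  0.238] shift [ 0.0011 -0.0014  0.1643] rotvec [-0.02 -0.08 -0.78]
```

The wrist picture confirms the pad at (0.461,−0.325), within 4 mm of the estimate and right under the tool. Descending.

```bash
python3 -m pendant '[[[0,0,0.04,0,0,0,-1],[0,0,0.08,0,0,0,-1],[0,0,0.12,0,0,0,-1],[0,0,0.15,0,0,0,-1],[0,0,0.165,0,0,0,-1]]]' | egrep 'tcp|contact'
python3 -m pendant '[[[0,0,0.005,0,0,0,-1],[0,0,0.01,0,0,0,-1],[0,0,0.015,0,0,0,-1],[0,0,0.02,0,0,0,-1],[0,0,0.02,0,0,0,-1]]]' | egrep 'tcp|contact'
```

```text
tcp_pos: [0.4592, -0.3239, 0.2361]
contact_force: [-0.7, 0.5, -0.4]
tcp_pos: [0.4599, -0.3257, 0.2187]
contact_force: [-0.6, 0.4, -0.3]
```

```bash
for i in 1 2; do python3 -m pendant '[[[0,0,0.003,0,0,0,-1],[0,0,0.006,0,0,0,-1],[0,0,0.008,0,0,0,-1],[0,0,0.008,0,0,0,-1]]]' | egrep 'tcp|contact'; done
```

```text
tcp_pos: [0.4599, -0.3259, 0.2108]
contact_force: [-1.5, -0.7, 4.0]
tcp_pos: [0.4599, -0.3259, 0.2027]
contact_force: [-3.0, 0.6, 7.4]
```

```bash
python3 -m pendant '[[[0,0,0.002,0,0,0,-1],[0,0,0.003,0,0,0,-1],[0,0,0.003,0,0,0,-1]]]' | egrep 'tcp|contact'
```

```text
tcp_pos: [0.46, -0.3259, 0.2]
contact_force: [-3.0, -0.3, 8.4]
```

```bash
for i in 1 2; do python3 -m pendant '[[[0,0,0.001,0,0,0,-1],[0,0,0.002,0,0,0,-1],[0,0,0.002,0,0,0,-1]]]' | egrep 'tcp|contact'; done
```

```text
tcp_pos: [0.4601, -0.3259, 0.1984]
contact_force: [-3.0, 0.8, 11.0]
tcp_pos: [0.4601, -0.3259, 0.1977]
contact_force: [-7.1, 4.8, 23.9]
```

The force jumped to 24 N and travel stopped, so the pedal is at its stop. Releasing.

```bash
python3 -m pendant '[[[0,0,0,0,0,0,-1],[0,0,-0.008,0,0,0,-1],[0,0,-0.018,0,0,0,-1],[0,0,-0.035,0,0,0,-1],[0,0,-0.06,0,0,0,-1]]]' | egrep 'tcp|contact'
python3 -m pendant '[[[0,0,-0.04,0,0,0,-1],[0,0,-0.08,0,0,0,-1],[0,0,-0.1,0,0,0,-1],[0,0,-0.1,0,0,0,-1],[0,0,-0.1,0,0,0,-1]]]' | egrep 'time|tcp|contact'
python3 - <<'E'
from wm import *
cap('top','t10.png');cap('side','s10.png')
for a,b,(y0,y1,x0,x1) in(('t8','t10',(170,290,175,270)),('s8','s10',(90,210,170,270))):
    A,B=[cv2.GaussianBlur(cv2.imread(f'pics/{f}.png'),(3,3),0)[y0:y1,x0:x1].astype(int) for f in(a,b)]
    d=np.abs(A-B).max(2);print(a,b,'mean',d.mean(),'n>60',(d>60).sum())
# pedal: pad blob in side now vs start
for f in('s0' if 0 else 'side0','s10'):
    g=cv2.imread(f'pics/{f}.png').max(2)[300:350,380:425];ys,xs=np.where(g<40);print(f,len(xs),xs.mean()+380,ys.mean()+300)
E
```

```text
tcp_pos: [0.4596, -0.3255, 0.2551]
contact_force: [1.2, 0.1, 0.2]
time_s: 19.65
tcp_pos: [0.4598, -0.3254, 0.3557]
contact_force: [0.0, 1.1, -1.2]
t8 t10 mean 28.586929824561402 n>60 1277
s8 s10 mean 12.62775 n>60 7
side0 302 403.1622516556291 330.4668874172186
s10 236 404.4025423728814 328.66525423728814
```

The side view of the tree hasn't changed since release, and the pedal pad is back at its starting position. Handing in.

```bash
python3 -c "
from plant import r
print(r.close_job())"
```

```text
the job is handed in; nothing more can be done
None
```

The job is handed in with no verdict shown: the shoe tree was standing free and level on the dome, the pedal had been pressed to its stop and sprung back up, and I didn't touch the glasses case, bottle or key ring.

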